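# Set three valve overrides in order

### The job

Get the valves ready for their bench test: with your fingertips, lightly press down the button on top of the valve with the blue cap, then the green one, then the red one, each right down so that it stays down. Leave the white button up, and do not lift, tip or push any valve out of its place or disturb the things around them; finish clear of everything.

Things in the scene. Friction and masses are not known exactly. Their poses are not given: they have to be found in the camera images.
- valve_blue: loose solenoid valve with the blue button, 89 mm long (its x axis) and 36 mm wide, about 0.45 kg: aluminium body, black coil at its +x end, two brass ports at its -x end. It stands flat on the table; origin at its underside, straight below the button. The body and coil rise at most 42 mm (within 15 mm of the button) or 39 mm (elsewhere); only the button is higher.
- cap_blue (a point): centre of the top face of the blue button, a round flat-topped cap 22 mm across, on top of the valve; 58 mm above the table when up, 48 mm when fully down; it moves with the button. The cap is soft: it gives 1 mm for every 3 N, up to 6 mm, on top of the button's own travel, and springs back when let go.
- button_blue (a joint): how far the blue button is pressed down, in m: 0 up (as it starts), 0.010 fully down against its stop. It moves straight down against about 3 N of friction (a little more when pushed fast), has no spring, and stays where it is left.
- valve_green: loose solenoid valve with the green button, 89 mm long (its x axis) and 36 mm wide, about 0.45 kg: aluminium body, black coil at its +x end, two brass ports at its -x end. It stands flat on the table; origin at its underside, straight below the button. The body and coil rise at most 42 mm (within 15 mm of the button) or 39 mm (elsewhere); only the button is higher.
- cap_green (a point): centre of the top face of the green button, a round flat-topped cap 22 mm across, on top of the valve; 58 mm above the table when up, 48 mm when fully down; it moves with the button. The cap is soft: it gives 1 mm for every 3 N, up to 6 mm, on top of the button's own travel, and springs back when let go.
- button_green (a joint): how far the green button is pressed down, in m: 0 up (as it starts), 0.010 fully down against its stop. It moves straight down against about 3 N of friction (a little more when pushed fast), has no spring, and stays where it is left.
- valve_red: loose solenoid valve with the red button, 89 mm long (its x axis) and 36 mm wide, about 0.45 kg: aluminium body, black coil at its +x end, two brass ports at its -x end. It stands flat on the table; origin at its underside, straight below the button. The body and coil rise at most 42 mm (within 15 mm of the button) or 39 mm (elsewhere); only the button is higher.
- cap_red (a point): centre of the top face of the red button, a round flat-topped cap 22 mm across, on top of the valve; 58 mm above the table when up, 48 mm when fully down; it moves with the button. The cap is soft: it gives 1 mm for every 3 N, up to 6 mm, on top of the button's own travel, and springs back when let go.
- button_red (a joint): how far the red button is pressed down, in m: 0 up (as it starts), 0.010 fully down against its stop. It moves straight down against about 3 N of friction (a little more when pushed fast), has no spring, and stays where it is left.
- valve_white: loose solenoid valve with the white button, 89 mm long (its x axis) and 36 mm wide, about 0.45 kg: aluminium body, black coil at its +x end, two brass ports at its -x end. It stands flat on the table; origin at its underside, straight below the button. The body and coil rise at most 42 mm (within 15 mm of the button) or 39 mm (elsewhere); only the button is higher.
- cap_white (a point): centre of the top face of the white button, a round flat-topped cap 22 mm across, on top of the valve; 58 mm above the table when up, 48 mm when fully down; it moves with the button. The cap is soft: it gives 1 mm for every 3 N, up to 6 mm, on top of the button's own travel, and springs back when let go.
- button_white (a joint): how far the white button is pressed down, in m: 0 up (as it starts), 0.010 fully down against its stop. It moves straight down against about 3 N of friction (a little more when pushed fast), has no spring, and stays where it is left.
- push_in_1: small black push-in tube fitting with a blue end, 14 x 35 x 14 mm, in front of the valves; a loose bystander, origin at its underside.
- thread_tape: white roll of thread tape lying flat, 54 mm across, 15 mm high, among the valves; a loose bystander, origin at its underside.
- spare_coil: black valve coil with a white stud, 30 x 36 x 46 mm, behind the valves; a loose bystander, origin at its underside.
- tape_measure: yellow and black tape measure, 34 x 79 x 57 mm, behind the valves; a loose bystander, origin at its underside.
- seal_jar: clear jar with a black screw lid, 58 mm across, 56 mm high, behind the valves; a loose bystander, origin at its underside.
- column_foot (a point): fixed obstacle: point on the table under the middle of the bottle filler's grey column, 46 mm square and 1.2 m tall, behind and left of the valves, on a foot 190 x 114 mm; its filling head juts out to the left of it at 0.3 to 0.5 m height. Bring the arm in from the front, not through it.
Not all that is in view belongs to the job. Leave any orange look-alike of the valve_red alone.

How it is judged:
On the way, in this order (a step that is already met when the one before it is completed fails the run):
1. the blue button is pressed down first (value of joint button_blue above 0.006 m and value of joint each of button_green, button_red below 0.003 m), for 0.1 s.
2. then the green button (value of joint button_green above 0.006 m and value of joint button_red below 0.003 m), for 0.1 s.
3. then the red button (value of joint button_red above 0.006 m), for 0.1 s.
At the end, for the whole second after the job is handed in: The blue, green and red buttons are each at least 6 mm down (of 10 mm), the white one less than 3 mm; every valve stands flat (within 0.1 rad), at rest, within 15 mm of where it stood (value of joint each of button_blue, button_green, button_red above 0.006 m and value of joint button_white below 0.003 m and distance of each of valve_blue, valve_green, valve_red, valve_white from where it was at the start of the episode below 0.015 m and angle between each of valve_blue, valve_green, valve_red, valve_white's own z axis and vertical below 0.1 rad and linear speed of each of valve_blue, valve_green, valve_red, valve_white below 0.02 m/s); the robot touches nothing.
It fails at once if a button is pressed out of order (green before blue is down, or red before green) ((value of joint button_green above 0.003 m and value of joint button_blue below 0.003 m) or (value of joint button_red above 0.003 m and value of joint any of button_blue, button_green below 0.003 m)).
It fails at once if the white button is pressed (value of joint button_white above 0.003 m).
It fails at once if a valve is pressed harder than 25 N (contact force between the fingers and valve_blue above 25 N or contact force between the fingers and valve_green above 25 N or contact force between the fingers and valve_red above 25 N or contact force between the fingers and valve_white above 25 N).
It fails at once if a valve is lifted, pushed more than 15 mm away or tipped (distance of any of valve_blue, valve_green, valve_red, valve_white from where it was at the start of the episode above 0.015 m or height (world z) of any of valve_blue, valve_green, valve_red, valve_white above 0.008 m or angle between any of valve_blue, valve_green, valve_red, valve_white's own z axis and vertical above 0.2 rad).
It fails at once if a thing nearby is moved more than 20 mm (distance of any of push_in_1, thread_tape, spare_coil, tape_measure, seal_jar from where it was at the start of the episode above 0.02 m).
It also fails if it takes over 45 s, if anything falls off the work surface, if the arm or the gripper's body presses on something with over 40 N, if the wrist force passes 120 N, or if a joint passes its speed limit or range.

### The arm

A 7-joint arm with a two-finger parallel gripper is mounted at the origin on a cart in front of the work surface, level with it; the furniture and walls round the work are solid. World frame = base frame: x ahead of the robot, y to its left, z up, the work surface at z = 0. Lengths are in m, angles in rad, forces in N, time in s.
With the tool pointing down it reaches from about 0.425 to 0.925 m from the base axis. Payload 6.8 kg.
Tool frame: the origin (TCP) lies on the mounting face of the last link; the fingertips stand 182 mm ahead of it and the grasp point (between the pads) lies 163 mm ahead of it (grip_point_offset is the distance from the TCP to the grasp point, in m); z points along the fingers, x is the direction in which the jaws open and shut, and the axes are right-handed (so a half turn about z gives the same grasp; the last joint's range is limited). The gripper opens to 88 mm and grips with 3 to 60 N. Pads are 20 mm wide; open, the fingers measure 115 mm over their backs; the gripper's body (75 mm by 178 mm) begins 61 mm behind the grasp point.
Start: joints at [-1.392, 0.477, 0.022, 1.555, -0.011, 1.109, -0.083], TCP at [0.191, 0.647, 0.405] pointing down, gripper open.
Joint ranges: [-2.96, 2.96], [-0.34, 2.1], [-1.41, 1.46], [0.24, 2.44], [-1.37, 4.51], [0.17, 1.92], [-2.96, 2.96]. Speed limits (rad/s): [2.39, 2.39, 3.14, 3.14, 3.14, 3.14, 3.14].

### API

Orientations are given as a 3x3 rotation matrix whose columns are the frame's x, y, z axes.
In Python, from cell import * gives the robot as it stands.
- The arm moves only by the tool arm_command, never from a script. Its argument "rows" is text: rows parted by semicolons, each of 7 numbers parted by spaces: the shift along the tool's x, y, z in cm, then the turn, a rotation vector about the tool's x, y, z in rad, then the closure in counts, from 0 (fully open) to 255 (shut). In form: tx ty tz ax ay az gripper; .... A call has 1 to 12 rows; each row shifts and turns the commanded pose from where the row before left it, along the tool's axes as they then stand; what a row does not reach is not made up. A row lasts 1/8 s, in which the tool goes at most 62.5 mm and 10.7 degrees, less where a joint would pass 70% of its speed; a pose out of reach is approached as far as the arm can. A call with a gripper value outside its range is refused whole. The fingers move at their own pace and stop on an object; the grip force is fixed at half the most. Time passes only in rows, so rows that do not move let the fingers close. It gives the time, the measured TCP pose, the force and the opening at its end, in the units of the state.
- state(): the state, without advancing time (a new reading comes with each control period).
- snapshot(name): name is "scene" or "top" or "wrist"; returns a dict with "pixels" (400x640x3 uint8, blue, green, red), "K" (3x3 intrinsics, pixels), "cam_to_world" (4x4, takes a point from camera to world coordinates). Camera axes: x right, y up, looking along -z (the intrinsics and any distortion apply to the point x, -y, -z); pixel columns grow to the right and rows downward; lengths in m; the calibration is good to about 2 mm. A picture is of the moment at which its call begins. There is no depth.
- job_done(): hands the job in, once; it reports no verdict.
The state is a dict: "clock": time; "q": joint angles; "joint_vel": joint speeds; "joint_efforts": joint torques, N m; "tool_pos": TCP position; "orientation": TCP orientation; "wrist_force": force on the tool from outside, world axes, zero at the start; "torque": the same for the moment, N m; "gripper_width": opening from 0.0 (shut) to 1.0 (fully open).
Only numpy, scipy, OpenCV 4.12 (cv2) and the standard library are available. Lean on these libraries where they do the work, as an engineer would, in place of code of your own. Each camera call takes 0.05 s, during which the arm holds its last target.

## Working session

There is one attempt and no reset: what is moved stays moved. The work goes in short steps, Python scripts to look and compute and a tool call to move; the robot and the scene stay as the last step left them, time stands still between calls to the robot, and variables do not carry over. Pictures are saved under pics/ and viewed, and the job is handed in when it is done.

Besides the shell and the picture viewer there is one more tool, called after "Call:" in YAML: its name, and indented under it one key for each argument. arm_command: Moves the arm, as the interface text tells. Its arguments: {"type":"object","properties":{"rows":{"type":"string"}},"required":["rows"]}

```bash
mkdir -p pics; ls; python3 - <<'E'
from cell import *
import cv2,numpy as np
s=state();print(s)
for n in("scene","top","wrist"):
    d=snapshot(n);cv2.imwrite(f"pics/{n}0.png",d["pixels"]);print(n,d["K"],np.round(d["cam_to_world"],3),[k for k in d])
E
```

```text
pics
{'clock': 0.0, 'q': array([-1.39210527,  0.47779491,  0.02235199,  1.556424  , -0.01147258,
        1.10930274, -0.08312458]), 'joint_vel': array([ 0.00080744,  0.00151172, -0.0016819 ,  0.000295  , -0.00090732,
        0.00262651,  0.00124981]), 'joint_efforts': array([-5.13564146e-05, -5.82859755e+01,  1.53460991e+00, -2.72602165e+01,
       -5.42933377e-02,  1.72046351e-02,  1.53011956e-04]), 'tool_pos': array([0.19086653, 0.64717437, 0.40369675]), 'orientation': array([[ 2.82876792e-01,  9.59156191e-01, -3.50374832e-04],
       [ 9.59154578e-01, -2.82876961e-01, -1.76625591e-03],
       [-1.79322826e-03,  1.63569180e-04, -9.99998379e-01]]), 'wrist_force': array([ 0.05754197, -0.80794809,  0.66081175]), 'torque': array([-0.01092867, -0.03021429,  0.02632421]), 'gripper_width': 0.9985446872136962}
scene [[392.66797982   0.         322.29961586]
 [  0.         392.66797982 197.78452472]
 [  0.           0.           1.        ]] [[ 0.877  0.239 -0.417  0.157]
 [-0.48   0.468 -0.742 -0.659]
 [ 0.018  0.851  0.525  0.626]
 [ 0.     0.     0.     1.   ]] ['pixels', 'K', 'cam_to_world']
top [[422.53157915   0.         327.12051722]
 [  0.         422.53157915 196.20987231]
 [  0.           0.           1.        ]] [[ 5.000e-03  9.820e-01 -1.880e-01  3.340e-01]
 [-1.000e+00  5.000e-03  1.000e-03  8.700e-02]
 [ 2.000e-03  1.880e-01  9.820e-01  1.364e+00]
 [ 0.000e+00  0.000e+00  0.000e+00  1.000e+00]] ['pixels', 'K', 'cam_to_world']
wrist [[288.04761077   0.         317.34737289]
 [  0.         288.04761077 198.03995337]
 [  0.           0.           1.        ]] [[ 0.284 -0.924 -0.258  0.119]
 [ 0.959  0.273  0.077  0.668]
 [-0.001 -0.269  0.963  0.386]
 [ 0.     0.     0.     1.   ]] ['pixels', 'K', 'cam_to_world']
```

View pics/scene0.png

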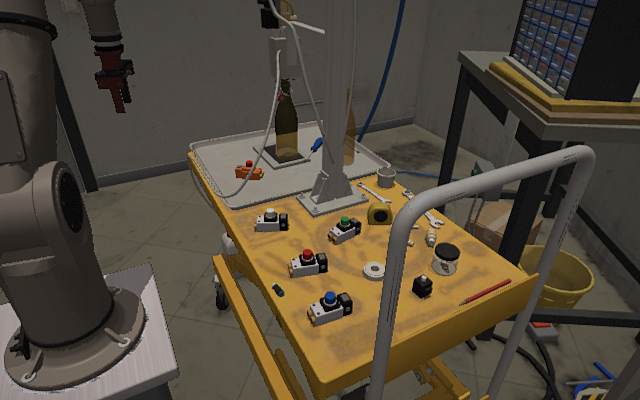

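View pics/top0.png

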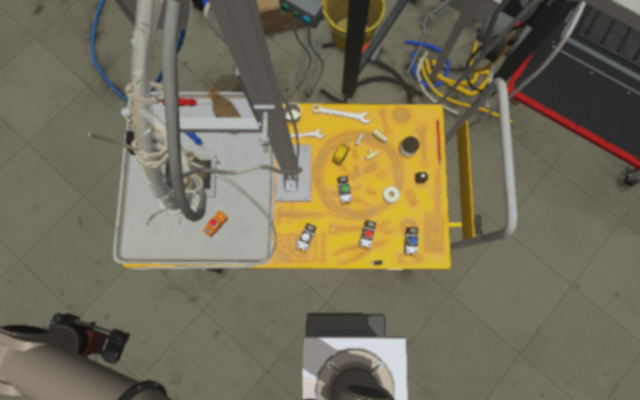

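View pics/wrist0.png

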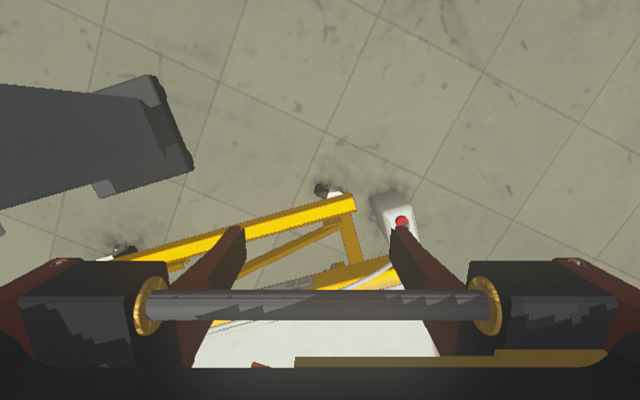

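The scene view shows the caps: blue (330,297), green (345,220), red (308,255) and white (270,213). Things that could be mistaken for them are the orange valve with a red cap on the tray at (249,168), the push-in fitting's blue end at (278,290), and the blue screwdriver at (316,145). I choose the four black/silver valves on the yellow top.

```bash
cat > h.py <<'E'
from cell import *
import cv2,numpy as np
def ray(d,u,v):
    K=d["K"];T=d["cam_to_world"]
    r=T[:3,:3]@np.array([(u-K[0,2])/K[0,0],-(v-K[1,2])/K[1,1],-1]);return T[:3,3],r/np.linalg.norm(r)
def plane(d,u,v,z):
    o,r=ray(d,u,v);return o+r*(z-o[2])/r[2]
def proj(d,p):
    T=d["cam_to_world"];c=T[:3,:3].T@(np.asarray(p)-T[:3,3]);c=np.array([c[0],-c[1],-c[2]]);x=d["K"]@c;return x[:2]/x[2]
def tri(rs):
    A=0;b=0
    for o,r in rs:
        P=np.eye(3)-np.outer(r,r);A=A+P;b=b+P@o
    return np.linalg.solve(A,b)
def masks(im):
    h=cv2.cvtColor(im,cv2.COLOR_BGR2HSV);H,S,V=cv2.split(h)
    return dict(blue=(H>100)&(H<130)&(S>120)&(V>70),green=(H>45)&(H<85)&(S>90)&(V>50),red=((H<6)|(H>172))&(S>150)&(V>80),white=(S<60)&(V>170))
def blobs(m,lo=4):
    n,l,st,c=cv2.connectedComponentsWithStats(m.astype(np.uint8),connectivity=8)
    return [(np.round(c[i],1).tolist(),st[i].tolist()) for i in range(1,n) if st[i,4]>=lo]
E
python3 - <<'E'
from h import *
near=dict(scene=dict(blue=(330,297),green=(345,220),red=(308,255),white=(270,213)),top=dict(blue=(412,239),green=(345,188),red=(368,234),white=(306,238)))
out={}
for n in("scene","top"):
    d=snapshot(n);m=masks(d["pixels"])
    for c in m:
        for b in blobs(m[c]):
            if np.hypot(*(np.array(b[0])-near[n][c]))<12: print(n,c,b,np.round(plane(d,*b[0],0.056),4))
d=snapshot("scene");p=cv2.resize(d["pixels"][190:340,230:450],None,fx=3.6,fy=3.6,interpolation=cv2.INTER_CUBIC);cv2.imwrite("pics/crop1.png",p)
d=snapshot("top");p=cv2.resize(d["pixels"][100:275,270:460],None,fx=3.4,fy=3.4,interpolation=cv2.INTER_CUBIC);cv2.imwrite("pics/crop2.png",p)
E
```

```text
scene blue ([329.6, 295.3], [325, 292, 10, 8, 64]) [ 0.4463 -0.182   0.056 ]
scene green ([344.7, 218.9], [341, 217, 8, 5, 34]) [0.6109 0.0299 0.056 ]
scene red ([307.0, 252.1], [303, 249, 9, 7, 45]) [ 0.4665 -0.0432  0.056 ]
scene white ([269.7, 209.6], [266, 208, 8, 4, 26]) [0.4579 0.1566 0.056 ]
scene white ([262.3, 219.8], [257, 216, 17, 7, 46]) [0.4237 0.1217 0.056 ]
scene white ([277.5, 221.5], [277, 221, 2, 2, 4]) [0.4547 0.0974 0.056 ]
top blue ([413.2, 240.0], [411, 238, 5, 5, 23]) [ 0.4477 -0.181   0.056 ]
top green ([344.6, 187.7], [342, 185, 6, 7, 32]) [0.6118 0.0307 0.056 ]
top red ([368.4, 233.4], [366, 231, 6, 6, 30]) [ 0.4674 -0.0427  0.056 ]
top white ([305.2, 236.3], [302, 234, 7, 6, 37]) [0.4574 0.153  0.056 ]
top white ([301.9, 244.9], [297, 240, 11, 10, 61]) [0.4308 0.1628 0.056 ]
```

View pics/crop1.png

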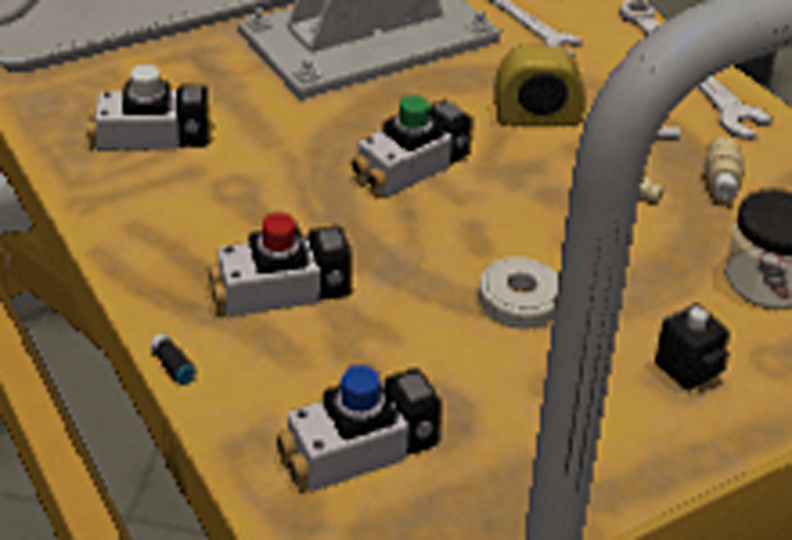

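View pics/crop2.png

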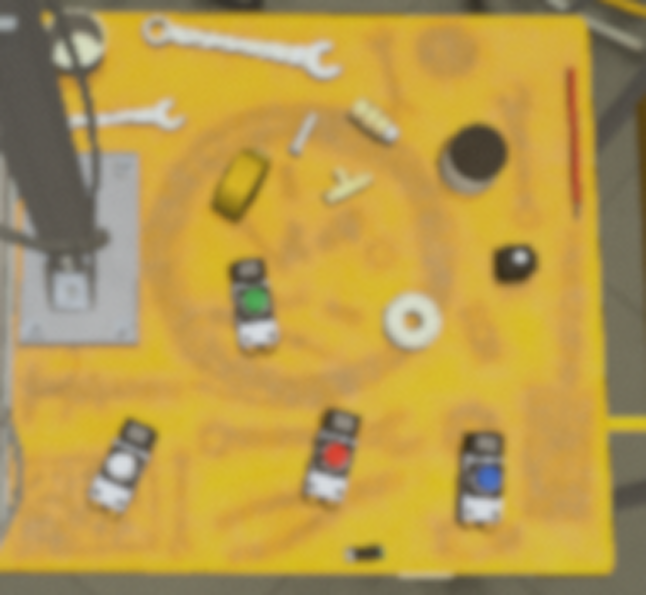

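```bash
python3 - <<'E'
from h import *
t=snapshot("top");s=snapshot("scene")
for z in(0,.1,.2,.3,.5,.8): print(z,"top hose loop",plane(t,190,218,z).round(2),"hose scene",plane(s,268,140,z).round(2),plane(s,245,185,z).round(2),plane(s,225,198,z).round(2))
print("column",plane(t,290,185,.05).round(3),plane(s,332,200,0).round(3),"coltop scene(340,100)",[plane(s,340,100,z).round(2) for z in(.2,.3,.4)])
for p in[(308,145),(308,199),(276,199)]: print("foot corner",plane(t,*p,0).round(3))
E
```

```text
0 top hose loop [0.52 0.53 0.  ] hose scene [0.67 0.7  0.  ] [0.47 0.4  0.  ] [0.39 0.36 0.  ]
0.1 top hose loop [0.51 0.5  0.1 ] hose scene [0.59 0.49 0.1 ] [0.42 0.23 0.1 ] [0.35 0.19 0.1 ]
0.2 top hose loop [0.49 0.47 0.2 ] hose scene [0.51 0.27 0.2 ] [0.37 0.06 0.2 ] [0.32 0.03 0.2 ]
0.3 top hose loop [0.48 0.43 0.3 ] hose scene [0.42 0.05 0.3 ] [ 0.32 -0.11  0.3 ] [ 0.28 -0.13  0.3 ]
0.5 top hose loop [0.45 0.37 0.5 ] hose scene [ 0.26 -0.38  0.5 ] [ 0.22 -0.45  0.5 ] [ 0.2  -0.46  0.5 ]
0.8 top hose loop [0.41 0.27 0.8 ] hose scene [ 0.01 -1.04  0.8 ] [ 0.07 -0.96  0.8 ] [ 0.09 -0.94  0.8 ]
column [0.621 0.204 0.05 ] [0.674 0.2   0.   ] coltop scene(340,100) [array([0.86, 0.48, 0.2 ]), array([0.69, 0.21, 0.3 ]), array([ 0.53, -0.05,  0.4 ])]
foot corner [0.77  0.151 0.   ]
foot corner [0.585 0.149 0.   ]
foot corner [0.585 0.254 0.   ]
```

Call:
arm_command:
  rows: "-1.5 0 0 0 0 0 255;-3 0 0 0 0 0 255;-3 0 0 0 0 0 255;-3 0 0 0 0 0 255;-3 0 0 0 0 0 255;-3 0 0 0 0 0 255;-3 0 0 0 0 0 255;-2 0 0 0 0 0 255;-1.5 0 0 0 0 0 255;0 0 0 0 0 0 255"

```text
clock: 1.7
tool_pos: [0.1258, 0.4263, 0.4049]
orientation: [[0.283, 0.959, 0.0], [0.959, -0.283, 0.0], [0.0, -0.0, -1.0]]
wrist_force: [0.3, -0.2, 0.9]
gripper_width: 0.005
```

Call:
arm_command:
  rows: "-0.1 2.2 0 0 0 0.05 255;-0.2 4.4 0 0 0 0.1 255;-0.2 4.4 0 0 0 0.1 255;-0.2 4.4 0 0 0 0.1 255;-0.2 4.4 0 0 0 0.1 255;-0.2 4.4 0 0 0 0.1 255;-0.2 4.4 0 0 0 0.1 255;-0.2 4.4 0 0 0 0.1 255;-0.2 4.4 0 0 0 0.1 255;-0.2 4.4 0 0 0 0.1 255;-0.2 4.4 0 0 0 0.1 255;-0.1 2.2 0 0 0 0.05 255"

```text
clock: 3.2
tool_pos: [0.4364, 0.0825, 0.4048]
orientation: [[0.984, 0.176, 0.001], [0.176, -0.984, -0.001], [0.001, 0.001, -1.0]]
wrist_force: [-0.4, -0.0, -0.0]
gripper_width: 0.005
```

Call:
arm_command:
  rows: "0 1 0 0 0 0.088 255;0 3 0 0 0 0.089 255;0 4 0 0 0 0 255;0 4 0 0 0 0 255;0 4 0 0 0 0 255;0 4 0 0 0 0 255;0 3 0 0 0 0 255;0 1.5 0 0 0 0 255;0 0 0 0 0 0 255"

```text
clock: 4.32
tool_pos: [0.4409, -0.161, 0.4047]
orientation: [[1.0, 0.003, -0.0], [0.003, -1.0, -0.001], [-0.0, 0.001, -1.0]]
wrist_force: [-0.1, 1.3, -1.0]
gripper_width: 0.003
```

```bash
python3 - <<'E'
from h import *
d=snapshot("wrist");cv2.imwrite("pics/w1.png",d["pixels"]);print(state()["tool_pos"],state()["orientation"].round(4))
for c,p in dict(blue=(.447,-.1815,.058),red=(.467,-.043,.058)).items(): print(c,proj(d,p))
print([b for b in blobs(masks(d["pixels"])["blue"],40)],[b for b in blobs(masks(d["pixels"])["red"],40)])
E
```

```text
[ 0.44106897 -0.15987361  0.40458753] [[ 1.0e+00  4.7e-03 -3.0e-04]
 [ 4.7e-03 -1.0e+00 -2.0e-04]
 [-3.0e-04  2.0e-04 -1.0e+00]]
blue [323.4573463  199.80561496]
red [343.39049462  74.03064247]
[([322.2, 200.0], [314, 192, 17, 16, 221])] [([343.3, 69.6], [333, 63, 19, 16, 191]), ([530.7, 260.6], [511, 260, 40, 3, 82]), ([596.7, 260.9], [587, 260, 19, 3, 50]), ([493.5, 357.6], [476, 348, 37, 20, 360])]
```

View pics/w1.png

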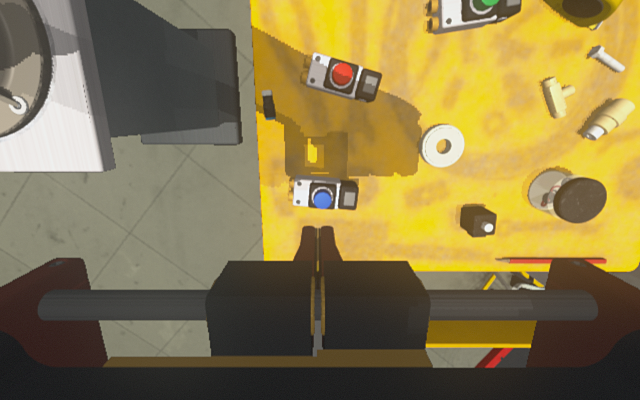

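Call:
arm_command:
  rows: "0.3 1 1 0 0 0 255;0.3 1.1 2 0 0 0 255;0 0 2.5 0 0 0 255;0 0 2.5 0 0 0 255;0 0 2.5 0 0 0 255;0 0 2 0 0 0 255;0 0 1.5 0 0 0 255;0 0 1 0 0 0 255;0 0 0 0 0 0 255"

```text
clock: 5.5
tool_pos: [0.4475, -0.1799, 0.2543]
orientation: [[1.0, 0.007, -0.001], [0.007, -1.0, 0.0], [-0.001, -0.0, -1.0]]
wrist_force: [0.0, 0.2, -0.8]
gripper_width: 0.008
```

```bash
python3 - <<'E'
from h import *
s=state();print(s["tool_pos"],s["orientation"].round(4),s["wrist_force"])
d=snapshot("wrist");cv2.imwrite("pics/w2.png",d["pixels"])
d=snapshot("scene");cv2.imwrite("pics/s2.png",cv2.resize(d["pixels"][200:360,250:450],None,fx=3.6,fy=3.6,interpolation=cv2.INTER_CUBIC))
E
```

```text
[ 0.44747024 -0.17988969  0.25431801] [[ 1.e+00  7.e-03 -8.e-04]
 [ 7.e-03 -1.e+00  2.e-04]
 [-8.e-04 -2.e-04 -1.e+00]] [ 0.02669413  0.18822169 -0.759805  ]
```

View pics/w2.png

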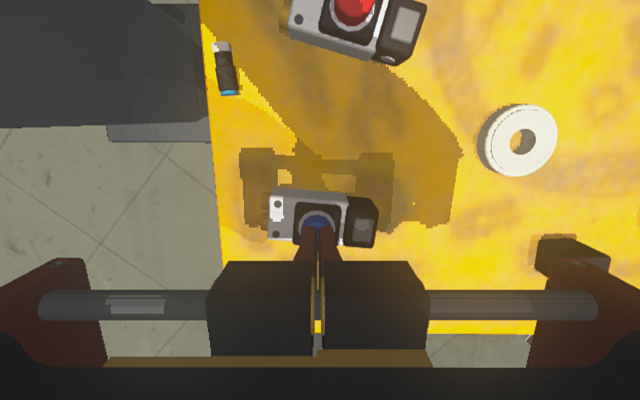

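View pics/s2.png

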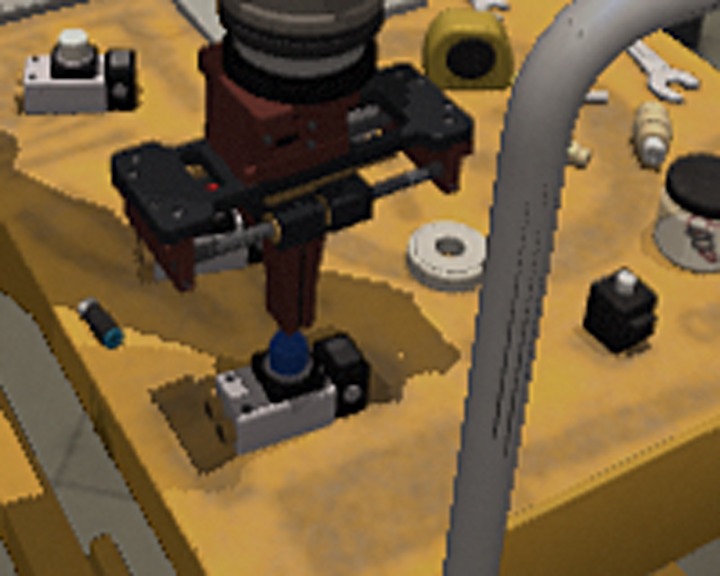

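Call:
arm_command:
  rows: "0 0.1 0.4 0 0 0 255;0 0 0.4 0 0 0 255;0 0 0.4 0 0 0 255;0 0 0.3 0 0 0 255;0 0 0.3 0 0 0 255;0 0 0.2 0 0 0 255;0 0 0 0 0 0 255"

```text
clock: 6.48
tool_pos: [0.4475, -0.181, 0.2346]
orientation: [[1.0, 0.007, -0.0], [0.007, -1.0, 0.0], [-0.0, -0.0, -1.0]]
wrist_force: [0.4, 0.7, 1.5]
gripper_width: 0.004
```

Call:
arm_command:
  rows: "0 0 0.2 0 0 0 255;0 0 0.2 0 0 0 255;0 0 0.2 0 0 0 255;0 0 0.1 0 0 0 255;0 0 0 0 0 0 255;0 0 0 0 0 0 255"

```text
clock: 7.22
tool_pos: [0.4475, -0.1811, 0.2278]
orientation: [[1.0, 0.007, 0.0], [0.007, -1.0, 0.0], [0.0, -0.0, -1.0]]
wrist_force: [-1.1, 1.9, 7.2]
gripper_width: 0.008
```

Call:
arm_command:
  rows: "0 0 -0.5 0 0 0 255;0 0 -1 0 0 0 255;0 0 -2 0 0 0 255;0 0 -2.5 0 0 0 255;2 -2.5 -1 0 0 0 255;3 -4 0 0 0 0 255;3 -4 0 0 0 0 255;3 -4 0 0 0 0 255;3 -3.5 0 0 0 0 255;1.5 -2 0 0 0 0 255;0.4 -0.6 0 0 0 0 255;0 0 0 0 0 0 255"

```text
clock: 8.72
tool_pos: [0.6045, 0.0249, 0.2977]
orientation: [[1.0, 0.006, -0.001], [0.006, -1.0, -0.001], [-0.001, 0.001, -1.0]]
wrist_force: [-1.1, 0.5, 0.5]
gripper_width: 0.003
```

```bash
python3 - <<'E'
from h import *
s=state();print(s["tool_pos"],s["orientation"].round(4),s["wrist_force"])
d=snapshot("wrist");cv2.imwrite("pics/w3.png",d["pixels"])
print(proj(d,(.6114,.030,.058)),blobs(masks(d["pixels"])["green"],20))
d=snapshot("scene");cv2.imwrite("pics/s3.png",cv2.resize(d["pixels"][180:340,250:450],None,fx=3.6,fy=3.6,interpolation=cv2.INTER_CUBIC))
E
```

```text
[0.60451057 0.02486879 0.29767375] [[ 1.0e+00  5.7e-03 -6.0e-04]
 [ 5.7e-03 -1.0e+00 -7.0e-04]
 [-6.0e-04  7.0e-04 -1.0e+00]] [-1.0642618   0.54406462  0.46343923]
[327.41362749 205.83066963] [([325.8, 204.6], [313, 193, 26, 24, 505])]
```

View pics/w3.png

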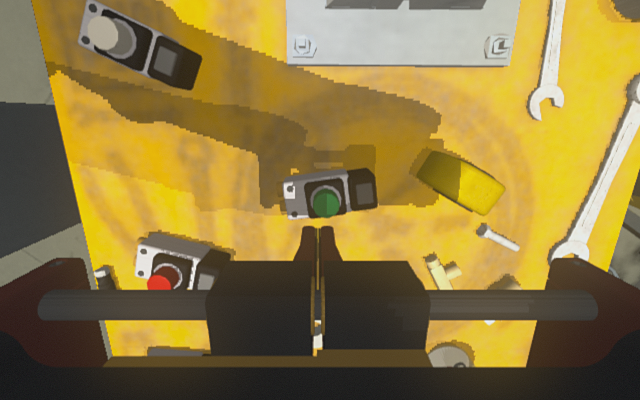

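View pics/s3.png

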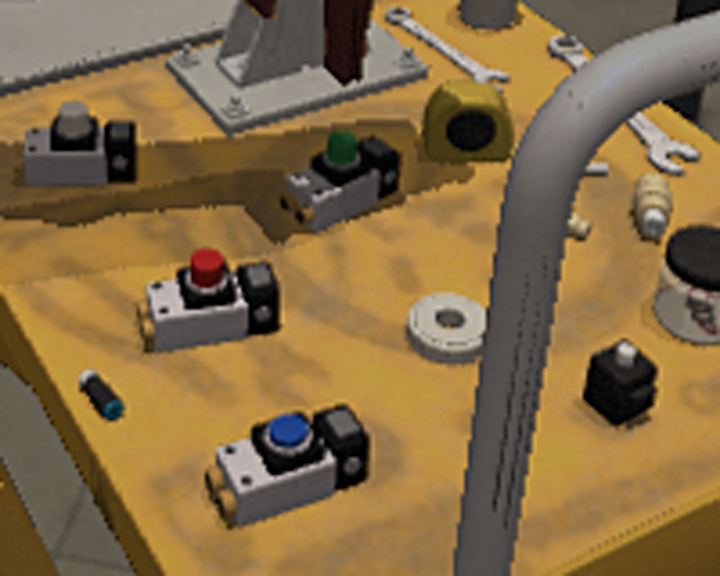

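Call:
arm_command:
  rows: "0.3 -0.3 0.5 0 0 0 255;0.3 -0.3 1 0 0 0 255;0 0 1.2 0 0 0 255;0 0 1 0 0 0 255;0 0 0.6 0 0 0 255;0 0 0.4 0 0 0 255;0 0 0.4 0 0 0 255;0 0 0.4 0 0 0 255;0 0 0.3 0 0 0 255;0 0 0.3 0 0 0 255;0 0 0.1 0 0 0 255;0 0 0 0 0 0 255"

```text
clock: 10.32
tool_pos: [0.6111, 0.0321, 0.2357]
orientation: [[1.0, 0.007, 0.0], [0.007, -1.0, 0.0], [0.0, -0.0, -1.0]]
wrist_force: [-0.8, 0.1, 2.5]
gripper_width: 0.005
```

Call:
arm_command:
  rows: "0 0 0.2 0 0 0 255;0 0 0.2 0 0 0 255;0 0 0.2 0 0 0 255;0 0 0.2 0 0 0 255;0 0 0 0 0 0 255;0 0 0 0 0 0 255"

```text
clock: 11.08
tool_pos: [0.6112, 0.0321, 0.228]
orientation: [[1.0, 0.007, 0.0], [0.007, -1.0, 0.0], [0.0, -0.0, -1.0]]
wrist_force: [-1.0, 0.4, 7.4]
gripper_width: 0.003
```

Call:
arm_command:
  rows: "0 0 -0.5 0 0 0 255;0 0 -1 0 0 0 255;0 0 -2 0 0 0 255;0 0 -2.5 0 0 0 255;-2 1 -1 0 0 0 255;-3 1.5 0 0 0 0 255;-3 1.5 0 0 0 0 255;-3 1.5 0 0 0 0 255;-2 1.1 0 0 0 0 255;-1 0.5 0 0 0 0 255;0 0 0 0 0 0 255"

```text
clock: 12.45
tool_pos: [0.4716, -0.04, 0.2983]
orientation: [[1.0, 0.007, 0.001], [0.007, -1.0, 0.001], [0.001, -0.001, -1.0]]
wrist_force: [0.5, 0.8, 0.1]
gripper_width: 0.008
```

```bash
python3 - <<'E'
from h import *
s=state();print(s["tool_pos"],s["orientation"].round(4),s["wrist_force"])
d=snapshot("wrist");cv2.imwrite("pics/w4.png",d["pixels"])
print(proj(d,(.467,-.043,.058)),blobs(masks(d["pixels"])["red"],60))
d=snapshot("scene");cv2.imwrite("pics/s4.png",cv2.resize(d["pixels"][180:340,250:450],None,fx=3.6,fy=3.6,interpolation=cv2.INTER_CUBIC))
E
```

```text
[ 0.47162124 -0.03999519  0.29827961] [[ 1.0e+00  6.5e-03  1.0e-03]
 [ 6.5e-03 -1.0e+00  7.0e-04]
 [ 1.0e-03 -6.0e-04 -1.0e+00]] [0.52988072 0.82043393 0.05010909]
[312.64868323 215.46897505] []
```

View pics/w4.png

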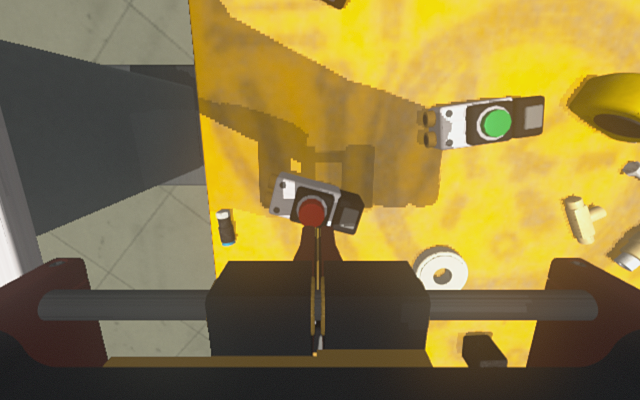

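View pics/s4.png

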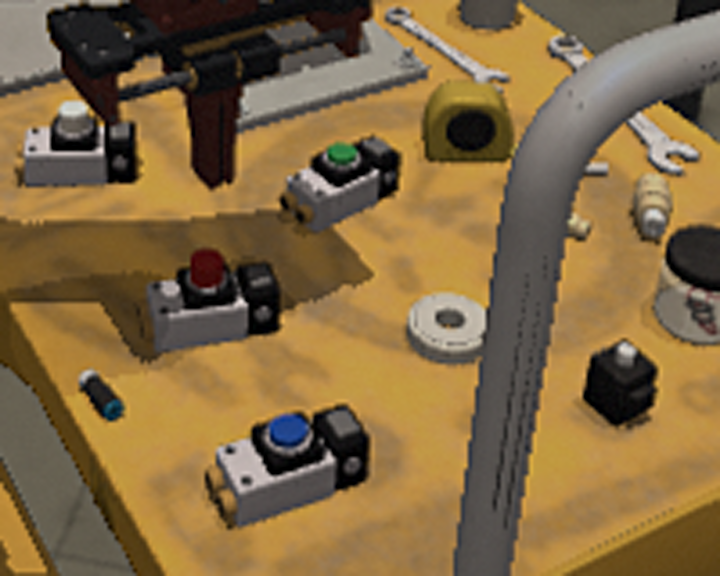

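Call:
arm_command:
  rows: "-0.2 0.1 0.5 0 0 0 255;-0.2 0.1 1 0 0 0 255;0 0 1.2 0 0 0 255;0 0 1 0 0 0 255;0 0 0.6 0 0 0 255;0 0 0.4 0 0 0 255;0 0 0.4 0 0 0 255;0 0 0.4 0 0 0 255;0 0 0.3 0 0 0 255;0 0 0.3 0 0 0 255;0 0 0.1 0 0 0 255;0 0 0 0 0 0 255"

```text
clock: 14.05
tool_pos: [0.4676, -0.0419, 0.2357]
orientation: [[1.0, 0.007, 0.0], [0.007, -1.0, 0.0], [0.0, -0.0, -1.0]]
wrist_force: [-0.5, 1.2, 2.0]
gripper_width: 0.005
```

Call:
arm_command:
  rows: "0 0 0.2 0 0 0 255;0 0 0.2 0 0 0 255;0 0 0.2 0 0 0 255;0 0 0.2 0 0 0 255;0 0 0 0 0 0 255;0 0 0 0 0 0 255"

```text
clock: 14.8
tool_pos: [0.4677, -0.0419, 0.2278]
orientation: [[1.0, 0.007, 0.0], [0.007, -1.0, 0.0], [0.0, -0.0, -1.0]]
wrist_force: [-1.5, 0.5, 7.0]
gripper_width: 0.007
```

Lift clear, high, and look.

Call:
arm_command:
  rows: "0 0 -0.5 0 0 0 255;0 0 -1 0 0 0 255;0 0 -2 0 0 0 255;0 0 -3 0 0 0 255;0 0 -3 0 0 0 255;0 0 -3 0 0 0 255;0 0 -3 0 0 0 255;0 0 -2 0 0 0 255;0 0 -1 0 0 0 255;0 0 0 0 0 0 255;0 0 0 0 0 0 255"

```text
clock: 16.18
tool_pos: [0.4672, -0.0418, 0.4119]
orientation: [[1.0, 0.007, -0.001], [0.007, -1.0, -0.0], [-0.001, 0.0, -1.0]]
wrist_force: [-0.2, 0.3, 0.2]
gripper_width: 0.006
```

```bash
python3 - <<'E'
from h import *
s=state();print(s["tool_pos"],s["wrist_force"])
d=snapshot("scene");m=masks(d["pixels"])
for c,p in dict(blue=(.4468,-.1815),green=(.6113,.0302),red=(.467,-.043),white=(.4576,.1545)).items():
    print(c,"up",proj(d,(*p,.056)).round(1),"down",proj(d,(*p,.046)).round(1),[b for b in blobs(m[c]) if np.hypot(*(np.array(b[0])-proj(d,(*p,.05))))<9])
cv2.imwrite("pics/s5.png",cv2.resize(d["pixels"][180:340,240:450],None,fx=3.6,fy=3.6,interpolation=cv2.INTER_CUBIC))
E
```

```text
[ 0.46724756 -0.0417907   0.4119222 ] [-0.17603961  0.28721618  0.2146065 ]
blue up [329.7 295.1] down [329.6 298.7] [([329.6, 298.8], [325, 295, 10, 9, 64])]
green up [344.8 218.8] down [344.6 222. ] [([344.5, 222.3], [341, 220, 8, 6, 38])]
red up [307.1 252. ] down [307.2 255.4] [([307.7, 256.3], [303, 254, 9, 5, 29])]
white up [269.9 210. ] down [270.1 213.2] [([269.7, 209.6], [266, 208, 8, 4, 26])]
```

View pics/s5.png

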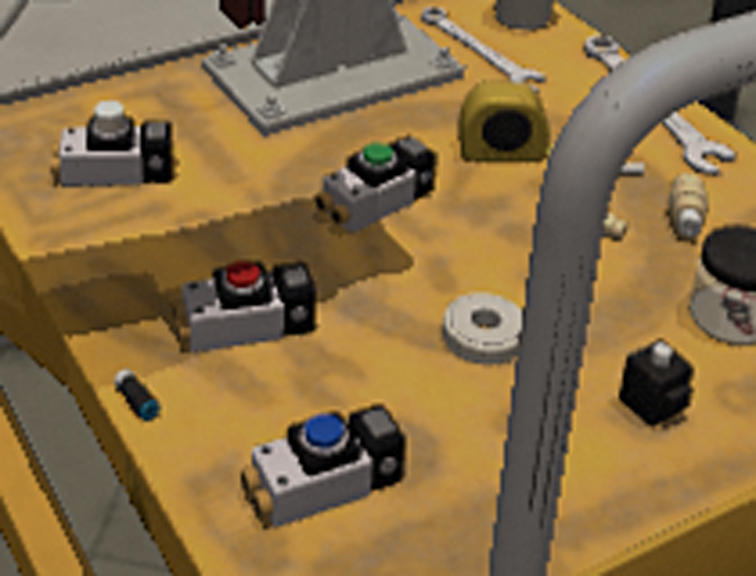

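The blue, green and red caps are at their fully-down pixels, white is unmoved at (270,210), and the valves and bystanders are in place. The arm is clear.

```bash
python3 -c "
from cell import *
print(job_done())"
```

```text
the job is handed in; nothing more can be done
None
```

I pressed the blue, then green, then red button with the closed fingertips. Each stayed down, and I handed the job in at about 16 s of the 45 s allowed; no verdict is reported back.

- **Force:** the wrist read about 7 N at the bottom of each press, as expected for a button against its stop and well under the 25 N limit.
- **Buttons:** in the last scene picture the three pressed caps sit within about 1 pixel of where fully-down caps should appear, and about 3.5 to 4 pixels below their up positions. The white cap is exactly where it started, so it is still up.
- **Surroundings:** by eye, no valve or nearby object has moved; I did not measure their positions again. The arm ended with the fingertips about 0.23 m above the table and almost no wrist force.
- **Disagreements:** the two cameras differed by about 3.5 mm on the white cap, which I never approached. For the three pressed caps they agreed within about 1.5 mm. In the last wrist view before the red press, colour detection found no red cap because it was in shadow. I placed that press from the earlier measurement and by eye.

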